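# Proof-load a glued half-lap sample on the bench joint tester

## Robot

A 6-joint arm with a two-finger parallel gripper is mounted at the origin on the work surface; the furniture and walls round the work are solid. World frame = base frame: x ahead of the robot, y to its left, z up, the work surface at z = 0. Lengths are in m, angles in rad, forces in N, time in s.
With the tool pointing down it reaches from about 0.325 to 0.775 m from the base axis. Payload 9.3 kg.
Tool frame: the origin (TCP) lies on the mounting face of the last link; the fingertips stand 173 mm ahead of it and the grasp point (between the pads) lies 155 mm ahead of it (r.tcp_to_tips is the distance from the TCP to the fingertips, in m); x points along the fingers, z is the direction in which the jaws open and shut, and the axes are right-handed (so a half turn about x gives the same grasp; the last joint's range is limited). The gripper opens to 85 mm and grips with 20 to 120 N. Pads are 22 mm wide; open, the fingers measure 114 mm over their backs; the gripper's body (76 mm by 85 mm) begins 54 mm behind the grasp point. The pads swing forward as they close: fully open they stand 13 mm farther back than shut.
Start: joints at [-1.413, 0.259, 0.021, 1.334, 0, 1.418], TCP at [0.168, -0.524, 0.405] pointing down, gripper open.
Joint ranges: [-3.04, 3.04], [-0.91, 1.82], [-1.04, 1.36], [-1.92, 1.95], [-1.52, 1.45], [-3.14, 3.14]. Speed limits (rad/s): [2.22, 2.22, 2.79, 3.14, 3.14, 3.14].

## Interface

Orientations are given as a unit quaternion [x, y, z, w].
In Python, from bench import r, capture, camera_params, look_for, silhouettes, pinpoint gives the robot as it stands.
- The arm moves only by the tool servo_tool, never from a script. Its argument "rows" is a list of rows, each a list of 3 entries, a list of its own where there are three numbers: the shift along the tool's x, y, z in units of 60 mm (1.0 is 60 mm), then the turn, a rotation vector about the tool's x, y, z in units of 5 degrees (1.0 is 5 degrees), then the opening, from 0 (shut) to 1 (fully open). A call has 1 to 8 rows; each row shifts and turns the commanded pose from where the row before left it, along the tool's axes as they then stand; what a row does not reach is not made up. A row lasts 1/8 s, in which the tool goes at most 62.5 mm and 10.7 degrees, less where a joint would pass 70% of its speed; a pose out of reach is approached as far as the arm can. A call is refused whole if a number of a shift passes 1 or a number of a turn 1, either way. A call with a gripper value outside its range is refused whole. The fingers move at their own pace and stop on an object; "grip_force" is the grip in N (left out, the last holds). Time passes only in rows, so rows that do not move let the fingers close. It gives the time, the measured TCP pose, the force and the opening at its end, in the units of the state.
- r.get_state(): the state, without advancing time (a new reading comes with each control period).
- capture(name): name is "scene" or "top" or "wrist"; returns the picture (400x640x3 uint8, blue, green, red); there is no depth.
- camera_params(name): a dict with "fx", "fy", "cx", "cy" (pixels), "pose" (4x4, takes a point from camera to world coordinates). Camera axes: x right, y down, z forward; pixel columns grow to the right and rows downward; lengths in m; the calibration is good to about 2 mm. A picture is of the moment at which its call begins: read the wrist's pose just before it. camera_params takes no time and is no camera call; for the wrist camera it gives the pose at the moment of the call.
- r.job_done(): hands the job in, once; it reports no verdict.
Trained networks look in the newest picture that a camera, given by its name, has taken for a name from the list of things; names that differ only in an ending like _2 or _b are one class to them, and where a whole thing is asked for, a point or a joint stands for the part that bears it (a point fixed in the world has none). Each returns a list of dicts, best first, with "p" (0 to 1); they miss things now and then, are a little off and sometimes report something else, mostly with a low value. They report only what shows in the picture. A call takes as long as a camera call.
- look_for(thing, camera): "box" ([left, top, right, bottom] in pixels, round what is visible of it).
- silhouettes(thing, camera): "region" (400x640 bool, what is visible of it) and "box" ([left, top, right, bottom] in pixels, round what is visible of it).
- pinpoint(thing, camera): "position" ([column, row] in pixels: a listed point, or the origin of a listed thing).
The state is a dict: "time": time; "qpos": joint angles; "dq": joint speeds; "tau": joint torques, N m; "position": TCP position; "ee_rot": TCP orientation; "ft_force": force on the tool from outside, world axes, zero at the start; "torque": the same for the moment, N m; "finger_gap": finger opening in m.
Only numpy, scipy, OpenCV 4.12 (cv2) and the standard library are available. Lean on these libraries where they do the work, as an engineer would, in place of code of your own. Each camera call takes 0.05 s, during which the arm holds its last target.

## Task

Draw the glued sample with a block at each end upward out of the slotted drying rack and set it down into the tester, on edge, one end block fully home in each jaw pocket, and let go of it. Then pull the tester's spring-loaded cross handle out until its pointer stands level with the brass set marker on the scale, not noticeably past it, and finish while still holding the handle there, so that the joint stays under its proof load. Leave the other two samples in the rack and the tools lying about where they are.

Things in the scene. Friction and masses are not known exactly. Their poses are not given: they have to be found in the camera images.
- tester: Bench joint tester, screwed down: wooden board 136 x 352 x 18 mm with a steel rail along its own y; a fixed jaw at its +y end, a sliding jaw near its middle, then spring barrel and cross handle towards its -y end. Own x is across it (scale on its +x side), z up; origin on the bench surface. Pulling goes along its own -y. Between the jaws 90 mm are free above the rail (top 29 mm above the bench).
- fixed_jaw (a point): Middle of the floor of the fixed jaw's pocket (tester frame y +147 mm, 40 mm above the bench). Steel jaw, open at the top, top 66 mm above the bench, 45 mm wide. T-shaped pocket 33 mm across (x), 22 mm along y, 26 mm deep; the wall facing the other jaw has a 14 mm wide gap, open at the top, for the sample's thin middle.
- sliding_jaw (a point): Middle of the floor of the sliding jaw's pocket (tester frame y +23 mm at rest, 40 mm above the bench); the same pocket, facing the fixed jaw.
- seat (a point): Where the middle of the sample's underside belongs when it is seated: midway between the two pocket centres, at the height of the pocket floors (40 mm above the bench; in the tester's frame x 0, y +85 mm).
- carriage (a joint): Sliding jaw with barrel and scale: 0 at rest, grows up to 0.025 m as it is drawn along the tester's -y. A weak return spring (under 2 N). When the handle is pulled it first follows by 0 to 7 mm until the shoulders of a seated sample stop it; with no sample it runs out to 0.025.
- pull_handle (a joint): Extension of the spring: travel of the handle relative to the sliding jaw, 0 at rest, grows up to 0.045 m as it is pulled along the tester's -y. Spring force 3.5 N at 0, plus 3.5 N per 10 mm; it springs back when let go.
- handle_grip (a point): Middle of the dark wooden cross handle: a turned round bar 19 to 21 mm thick, 72 mm long, lying along the tester's x, 100 mm above the bench, on a 12 mm steel stem at its middle. Free below it down to 68 mm above the bench and free on both sides of it along y: it can be gripped from above at its middle with a finger on each side along y.
- pointer_tip (a point): Tip of the thin dark steel pointer that moves with the handle, over the inner edge of the scale bar on the tester's +x side, 40 mm above the bench.
- marker_tip (a point): Tip of the brass set marker (12 mm wide clip with a small thumb screw) clamped on the outer edge of the scale bar, which moves with the sliding jaw; 40 mm above the bench. The pointer is level with it when both tips have the same y in the tester's frame. At rest the pointer stands 18 to 34 mm short of it (the marker lies further along -y).
- set_marker (a joint): Setting of the marker: the extension (m) of joint pull_handle at which the pointer is level with it, 0.018 to 0.034. Clamped tight.
- rack: Wooden drying rack, fixed: board 168 (x) x 156 (y) x 12 mm and two combs at own y = -32 and +32 mm, each 18 mm thick, top 42 mm above the bench, with 13 mm wide slots at own x = -50, 0 and +50 mm. Samples stand on edge along y in the slots, undersides 18 mm above the bench. 46 mm free between the combs. Origin on the bench under its middle.
- lap_sample: The sample to test: pale maple strip standing on edge, 140 mm long (own y), 44 mm tall (z), 10 mm thick (x), with a dark half-lap glue line in the middle (Z-shaped from above) and a block 28 mm thick (x), 16 mm long (y) at each end; same both ways round; 40 to 85 g. Origin at the middle of its underside. It starts in any of the rack's three slots, its end blocks outside the combs.
- long_strip: Another sample, stays in the rack: plain maple strip without end blocks, 132 x 40 tall x 10 mm; origin at the middle of its underside.
- short_strip: Another sample, stays in the rack: plain maple strip without end blocks, 96 x 56 tall x 10 mm; origin at the middle of its underside.
- sanding_block: Bystander: cork sanding block, 46 x 90 x 27 mm.
- finger_plane: Bystander: small brass finger plane, 29 x 60 x 31 mm.
- spool_clamp: Bystander: spool clamp standing up, 35 x 35 x 68 mm.

How it is judged:
On the way, in this order (a step that is already met when the one before it is completed fails the run):
1. the sample with end blocks is drawn up clear of the rack's slots (z of lap_sample in the frame of rack above 0.048 m), for 0.1 s.
2. the sample sits fully home in both jaws, let go, the handle still at rest (horizontal distance between lap_sample and seat below 0.009 m and x of lap_sample in the frame of tester between -0.005 and 0.005 m and z of lap_sample in the frame of seat between -0.003 and 0.003 m and angle between the y axis of lap_sample and the y axis of tester, either way round below 0.08 rad and angle between lap_sample's own z axis and vertical below 0.1 rad and contact force between the fingers and lap_sample below 0.1 N and value of joint pull_handle below 0.004 m), for 0.3 s.
At the end, for the whole second after the job is handed in: The sample sits upright and home in both jaws (floor within 3 mm), not touched by the fingers and carrying the load (sliding jaw drawn less than 14 mm); the pointer is within 3 mm of the set marker, and the fingers are holding the handle (over 3 N) through the last second (horizontal distance between lap_sample and seat below 0.009 m and x of lap_sample in the frame of tester between -0.005 and 0.005 m and z of lap_sample in the frame of seat between -0.003 and 0.003 m and angle between the y axis of lap_sample and the y axis of tester, either way round below 0.08 rad and angle between lap_sample's own z axis and vertical below 0.1 rad and contact force between the fingers and lap_sample below 0.1 N and value of joint carriage below 0.014 m and y of pointer_tip in the frame of marker_tip between -0.003 and 0.003 m and contact force between the fingers and tester above 3 N); the arm keeps its last pose, push and grip.
It fails at once if the pointer is pulled more than 6 mm past the set marker (sample overloaded) (y of pointer_tip in the frame of marker_tip below -0.006 m).
It fails at once if another sample is taken out or knocked about (distance of any of long_strip, short_strip from where it was at the start of the episode above 0.02 m).
It fails at once if a bystander is knocked away (distance of any of sanding_block, finger_plane, spool_clamp from where it was at the start of the episode above 0.04 m).
It also fails if it takes over 58 s, if anything falls off the work surface, if the arm or the gripper's body presses on something with over 40 N, if the wrist force passes 120 N, or if a joint passes its speed limit or range.

## Working session

There is one attempt and no reset: what is moved stays moved. The work goes in short steps, Python scripts to look and compute and a tool call to move; the robot and the scene stay as the last step left them, time stands still between calls to the robot, and variables do not carry over. Pictures are saved under pics/ and viewed, and the job is handed in when it is done.

Besides the shell and the picture viewer there is one more tool, called as name(argument=value, ...), one argument or row to a line, values as JSON. servo_tool: Moves the arm, as the interface text tells. Its arguments: {"type":"object","properties":{"rows":{"type":"array"},"grip_force":{"type":"number"}},"required":["rows"]}

```bash
ls; mkdir -p pics
python3 - <<'E'
from bench import r, capture, camera_params
import cv2,numpy as np
s=r.get_state(); print(s)
for n in ["scene","top","wrist"]:
    cv2.imwrite(f"pics/{n}0.png",capture(n)); p=camera_params(n); print(n,p["fx"],p["fy"],p["cx"],p["cy"]); print(np.round(p["pose"],4))
E
```

```text
pics
{'time': 0.0, 'qpos': array([-1.41255420e+00,  2.59183308e-01,  2.07639593e-02,  1.33370085e+00,
        3.55543925e-05,  1.41818805e+00]), 'dq': array([-0.00039391,  0.00142851, -0.00167327, -0.00244905, -0.00016992,
       -0.00183088]), 'tau': array([ 1.98245980e-03, -5.55646741e+01,  3.44524813e+01,  1.37055703e-02,
       -1.50584206e-04, -3.54586206e-06]), 'position': array([ 0.16821451, -0.52358907,  0.40407171]), 'ee_rot': array([ 0.41691167,  0.5716959 , -0.41623377,  0.57104983]), 'ft_force': array([ 0.27262268, -0.46409817,  0.67588178]), 'torque': array([-0.00558993, -0.00538555,  0.01822461]), 'finger_gap': 0.08541960439777001}
scene 382.9049106285285 382.9049106285285 314.6211944068982 201.38230690415688
[[ 0.3763  0.6426 -0.6674  1.1334]
 [ 0.9264 -0.2497  0.2819 -0.335 ]
 [ 0.0145 -0.7243 -0.6893  0.7212]
 [ 0.      0.      0.      1.    ]]
top 366.05161230437403 366.05161230437403 319.80883508395146 201.2284100505825
[[ 0.024  -0.9924  0.1205  0.4394]
 [-0.9997 -0.0237  0.0039 -0.0882]
 [-0.001  -0.1206 -0.9927  0.9666]
 [ 0.      0.      0.      1.    ]]
wrist 348.1959192515306 348.1959192515306 320.82777007014533 203.69699829564095
[[ 0.3052 -0.901  -0.3082  0.2478]
 [-0.9523 -0.2891 -0.0978 -0.4979]
 [-0.001   0.3233 -0.9463  0.3738]
 [ 0.      0.      0.      1.    ]]
```

View pics/scene0.png

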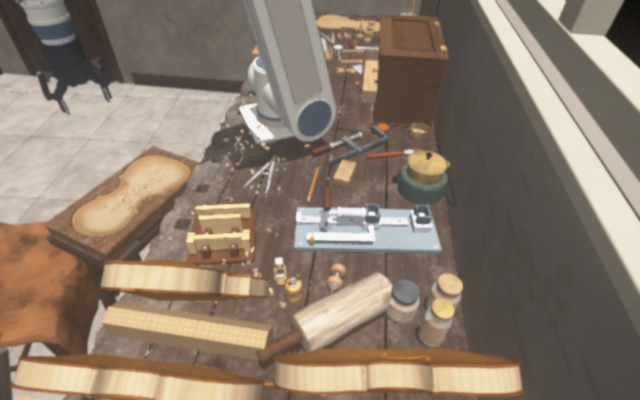

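View pics/top0.png

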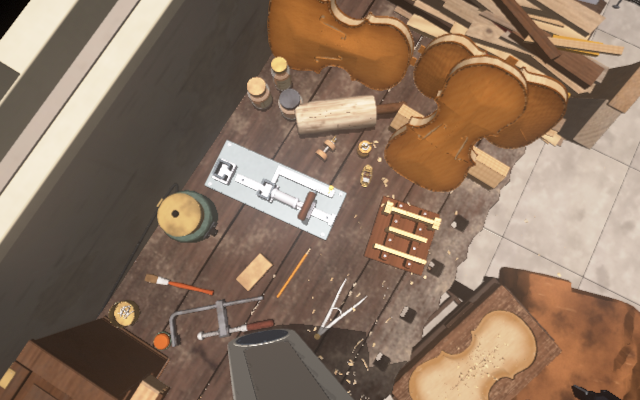

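Run:
```python
from bench import *
import numpy as np
for cam in ["top","scene"]:
    capture(cam)
    for t in ["tester","fixed_jaw","sliding_jaw","seat","handle_grip","pointer_tip","marker_tip","rack","lap_sample","long_strip","short_strip"]:
        print(cam,t,[(np.round(d["position"],1),round(d["p"],2)) for d in pinpoint(t,cam)[:2]])
print(r.get_state()["time"])
```

```text
top tester [(array([273.1, 198. ]), 0.58)]
top fixed_jaw [(array([223.6, 168. ]), 0.73)]
top sliding_jaw [(array([264.9, 188.5]), 0.88)]
top seat [(array([244.6, 181.6]), 0.97)]
top handle_grip [(array([309.4, 208.6]), 0.55)]
top pointer_tip [(array([313.1, 186.1]), 0.83)]
top marker_tip [(array([329.7, 190.7]), 0.43)]
top rack [(array([402.3, 230.8]), 0.74)]
top lap_sample [(array([408.6, 217.1]), 0.87), (array([254.7, 271.8]), 0.49)]
top long_strip [(array([399.4, 251.7]), 0.79), (array([410.6, 216.7]), 0.4)]
top short_strip [(array([403.6, 236.1]), 0.69)]
scene tester [(array([358. , 226.3]), 0.97), (array([421.7, 215.2]), 0.65)]
scene fixed_jaw [(array([420.7, 219.7]), 0.88)]
scene sliding_jaw [(array([369. , 217.2]), 0.92)]
scene seat [(array([396.3, 219. ]), 0.57), (array([326.7, 197.3]), 0.22)]
scene handle_grip [(array([312.8, 233.9]), 0.74), (array([326.5, 198.9]), 0.6)]
scene pointer_tip [(array([326.3, 232.8]), 0.62), (array([222.5, 233.5]), 0.47)]
scene marker_tip [(array([310.1, 233.8]), 0.38)]
scene rack [(array([224.3, 237.5]), 0.87)]
scene lap_sample [(array([222. , 246.3]), 0.7), (array([227.5, 218.5]), 0.29)]
scene long_strip [(array([225.1, 218.6]), 0.82)]
scene short_strip [(array([223.6, 233. ]), 0.73), (array([362.2, 229.1]), 0.32)]
1.35
```

```bash
cat > h.py <<'E'
from bench import *
import numpy as np, cv2
from scipy.spatial.transform import Rotation as R
def ray(cam,uv,P=None):
    p=P or camera_params(cam); T=np.array(p["pose"])
    d=T[:3,:3]@np.array([(uv[0]-p["cx"])/p["fx"],(uv[1]-p["cy"])/p["fy"],1.]); return T[:3,3],d
def atz(cam,uv,z,P=None):
    o,d=ray(cam,uv,P); return o+d*(z-o[2])/d[2]
def proj(cam,X,P=None):
    p=P or camera_params(cam); T=np.array(p["pose"]); c=T[:3,:3].T@(np.asarray(X)-T[:3,3])
    return np.array([p["fx"]*c[0]/c[2]+p["cx"],p["fy"]*c[1]/c[2]+p["cy"]])
E
python3 - <<'E'
from h import *
np.set_printoptions(precision=4,suppress=True)
for n,t,s,z in [("fj",(223.6,168),(420.7,219.7),.04),("sj",(264.9,188.5),(369,217.2),.04),("seat",(244.6,181.6),(396.3,219),.04),("grip",(309.4,208.6),(312.8,233.9),.1),("ptr",(313.1,186.1),(326.3,232.8),.04),("mk",(329.7,190.7),(310.1,233.8),.04),("rack",(402.3,230.8),(224.3,237.5),0),("lap",(408.6,217.1),(222,246.3),.018),("long",(399.4,251.7),(225.1,218.6),.018),("short",(403.6,236.1),(223.6,233),.018)]:
    print(n,atz("top",t,z),atz("scene",s,z))
im=capture("top"); cv2.imwrite("pics/c1.png",cv2.resize(im[130:280,200:450],(750,450),interpolation=cv2.INTER_CUBIC))
im=capture("scene"); cv2.imwrite("pics/c2.png",cv2.resize(im[180:280,180:450],(800,296),interpolation=cv2.INTER_CUBIC))
E
```

```text
fj [0.6322 0.1655 0.04  ] [0.6297 0.1632 0.04  ]
sj [0.5813 0.0568 0.04  ] [0.5755 0.0479 0.04  ]
seat [0.598  0.1097 0.04  ] [0.6056 0.108  0.04  ]
grip [ 0.5263 -0.0605  0.1   ] [ 0.625 -0.123  0.1  ]
ptr [ 0.5905 -0.0665  0.04  ] [ 0.5843 -0.0714  0.04  ]
mk [ 0.5796 -0.1092  0.04  ] [ 0.5732 -0.1084  0.04  ]
rack [ 0.4835 -0.3035  0.    ] [ 0.4743 -0.2973  0.    ]
lap [ 0.5185 -0.316   0.018 ] [ 0.5159 -0.3093  0.018 ]
long [ 0.4289 -0.2919  0.018 ] [ 0.4291 -0.2826  0.018 ]
short [ 0.4691 -0.3028  0.018 ] [ 0.4758 -0.2967  0.018 ]
```

View pics/c1.png

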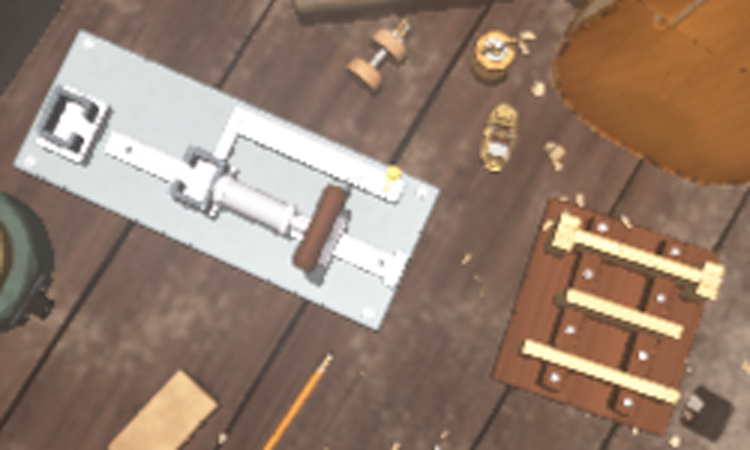

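View pics/c2.png

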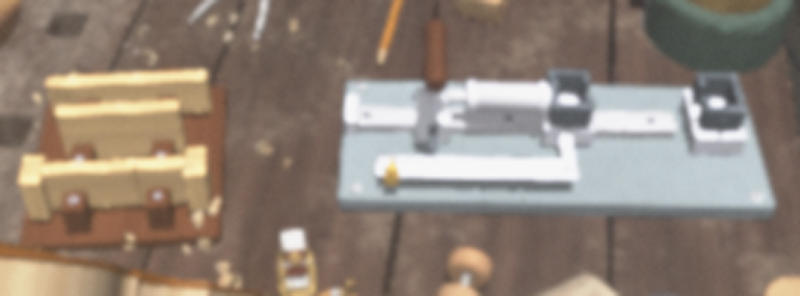

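```bash
cat >> h.py <<'E'
np.set_printoptions(precision=4,suppress=True)
def pose():
    s=r.get_state(); return np.array(s["position"]),R.from_quat(s["ee_rot"]),s
def down(zdir):  # tool x down, z along zdir (horizontal)
    x=np.array([0,0,-1.]); z=np.array([zdir[0],zdir[1],0.]);z/=np.linalg.norm(z)
    return R.from_matrix(np.stack([x,np.cross(z,x),z],1))
def plan(tp,tR,p=None,Rm=None):
    p0,R0,s=pose(); p=p0 if p is None else p; Rm=R0 if Rm is None else Rm
    d=Rm.inv().apply(np.array(tp)-p)/.06
    rv=np.degrees((Rm.inv()*tR).as_rotvec())/5
    print("shift units (tool)",d,"turn units",rv,"t",s["time"],"q",s["qpos"])
E
python3 - <<'E'
from h import *
p,Rm,s=pose(); print(p); print(Rm.as_matrix())
a=atz("top",(388.3,207.3),.062);b=atz("top",(436.7,223.3),.062); print(a,b,np.linalg.norm(a-b))
y=(a-b)[:2]/np.linalg.norm(a-b); x=np.array([y[1],-y[0]]); print("y",y,"x",x,(a+b)/2)
for sg in (1,-1):
    plan([.50,-.30,.36],down(sg*x))
ty=np.array([.051,.109]);tx=np.array([ty[1],-ty[0]])
for sg in (1,-1): plan([.60,.10,.36],down(sg*tx))
E
```

```text
[ 0.1682 -0.5236  0.4047]
[[-0.      0.9521  0.3059]
 [ 0.0001  0.3059 -0.9521]
 [-1.      0.     -0.0001]]
[ 0.5381 -0.2551  0.062 ] [ 0.5012 -0.3747  0.062 ] 0.12513612630279825
y [0.2948 0.9555] x [ 0.9555 -0.2948] [ 0.5196 -0.3149  0.062 ]
shift units (tool) [ 0.7446  6.4048 -1.8573] turn units [-11.0081  -0.0006  -0.0004] t 1.45 q [-1.4126  0.2586  0.0215  1.3337 -0.      1.4182]
shift units (tool) [ 0.7446  6.4048 -1.8573] turn units [24.9919 -0.0005  0.0008] t 1.45 q [-1.4126  0.2586  0.0215  1.3337 -0.      1.4182]
shift units (tool) [ 0.745  10.0307 -7.6947] turn units [-9.4229 -0.0007 -0.0004] t 1.45 q [-1.4126  0.2586  0.0215  1.3337 -0.      1.4182]
shift units (tool) [ 0.745  10.0307 -7.6947] turn units [26.5771 -0.0005  0.0008] t 1.45 q [-1.4126  0.2586  0.0215  1.3337 -0.      1.4182]
```

servo_tool(
  rows=[
    [[0.1,0.83,-0.19],[0,0,0],0.5],
    [[0.1,0.83,-0.19],[0,0,0],0.5],
    [[0.1,0.83,-0.19],[0,0,0],0.5],
    [[0.1,0.83,-0.19],[0,0,0],0.5],
    [[0.1,0.83,-0.19],[0,0,0],0.5],
    [[0.1,0.83,-0.19],[0,0,0],0.5],
    [[0.1,0.83,-0.19],[0,0,0],0.5],
    [[0.1,0.83,-0.19],[0,0,0],0.5],
  ],
)

```text
time: 2.45
position: [0.521, -0.3139, 0.3566]
ee_rot: [0.417, 0.571, -0.417, 0.571]
ft_force: [-0.2, -0.9, -0.5]
finger_gap: 0.0428
```

servo_tool(
  rows=[
    [[0,0,0],[-1,0,0],0.5],
    [[0,0,0],[-1,0,0],0.5],
    [[0,0,0],[-1,0,0],0.5],
    [[0,0,0],[-1,0,0],0.5],
    [[0,0,0],[-1,0,0],0.5],
    [[0,0,0],[-1,0,0],0.5],
    [[0,0,0],[-1,0,0],0.5],
    [[0,0,0],[-1,0,0],0.5],
  ],
)

```text
time: 3.45
position: [0.5196, -0.315, 0.3566]
ee_rot: [0.195, 0.68, -0.195, 0.68]
ft_force: [0.0, 1.1, -0.4]
finger_gap: 0.0428
```

servo_tool(
  rows=[
    [[0,0,0],[-1,0,0],0.5],
    [[0,0,0],[-1,0,0],0.5],
    [[0,0,0],[-1,0,0],0.5],
    [[0,0,0],[0,0,0],0.5],
    [[0,0,0],[0,0,0],0.5],
  ],
)

```text
time: 4.08
position: [0.5196, -0.315, 0.3567]
ee_rot: [0.106, 0.699, -0.106, 0.699]
ft_force: [-0.9, 0.5, 0.8]
finger_gap: 0.0429
```

Run:
```python
from h import *
p,Rm,s=pose(); print(p,s["time"],s["finger_gap"],s["qpos"]); print(Rm.as_matrix())
P=camera_params("wrist"); im=capture("wrist"); cv2.imwrite("pics/w1.png",im); print(np.array(P["pose"]))
for t in ["lap_sample","rack","short_strip"]: print(t,[(d["position"],round(d["p"],2)) for d in pinpoint(t,"wrist")])
for d in silhouettes("lap_sample","wrist")[:2]:
    m=d["region"].astype(np.uint8); print(d["p"],d["box"],cv2.minAreaRect(cv2.findNonZero(m)))
```

```text
[ 0.5196 -0.315   0.3567] 4.075 0.04285177344782553 [-0.683   0.3733  0.0667  1.2643  0.      1.1898]
[[-0.      0.2974  0.9548]
 [ 0.      0.9548 -0.2974]
 [-1.      0.     -0.    ]]
[[ 0.9546 -0.2819 -0.0967  0.5447]
 [-0.298  -0.9033 -0.3085 -0.2352]
 [-0.0004  0.3233 -0.9463  0.3262]
 [ 0.      0.      0.      1.    ]]
lap_sample [([318.1, 178.4], 0.84)]
rack [([269.5, 173.4], 0.57)]
short_strip [([261.7, 181.6], 0.86)]
0.97 [299.0, 99.7, 338.3, 270.4] ((319.5, 185.5), (171.0, 37.0), 90.0)
```

View pics/w1.png

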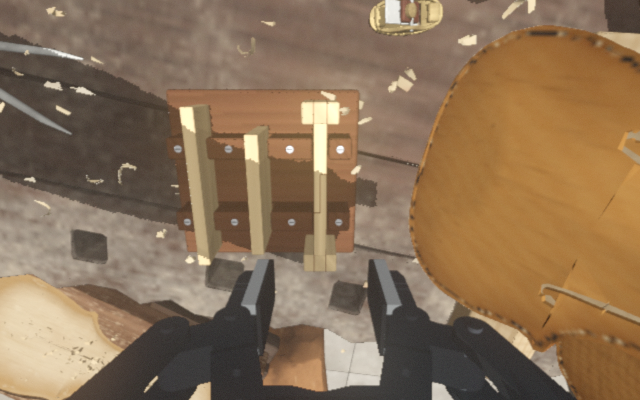

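Run:
```python
from h import *
im=cv2.imread("pics/w1.png"); cv2.imwrite("pics/w1c.png",cv2.resize(im[85:285,230:390],(640,800)[:2] if 0 else (480,600),interpolation=cv2.INTER_CUBIC))
for uv in [(320.5,102),(320,271),(302,113),(340,113),(304,262),(336,262),(315,185),(326,185)]: print(uv,atz("wrist",uv,.062))
# projected model from estimates
```

```text
(320.5, 102) [ 0.5407 -0.2465  0.062 ]
(320, 271) [ 0.4989 -0.3795  0.062 ]
(302, 113) [ 0.5254 -0.2499  0.062 ]
(340, 113) [ 0.5521 -0.2582  0.062 ]
(304, 262) [ 0.4885 -0.3672  0.062 ]
(336, 262) [ 0.5145 -0.3753  0.062 ]
(315, 185) [ 0.518  -0.3052  0.062 ]
(326, 185) [ 0.5262 -0.3077  0.062 ]
```

View pics/w1c.png

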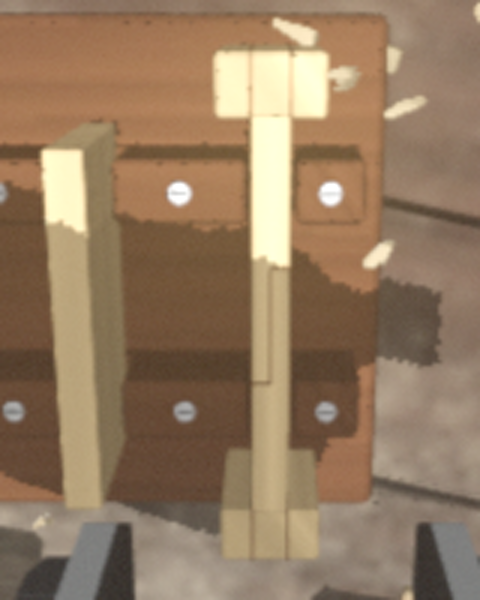

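servo_tool(
  rows=[
    [[0.5,0.03,0],[0,0,0],0.45],
    [[0.5,0,0],[0,0,0],0.45],
    [[0.5,0,0],[0,0,0],0.45],
    [[0.5,0,0],[0,0,0],0.45],
    [[0.4,0,0],[0,0,0],0.45],
    [[0.13,0,0],[0,0,0],0.45],
    [[0,0,0],[0,0,0],0.45],
  ],
  grip_force=30,
)

```text
time: 5.2
position: [0.5202, -0.3133, 0.2049]
ee_rot: [0.106, 0.699, -0.106, 0.699]
ft_force: [-0.0, 0.3, 0.9]
finger_gap: 0.0382
```

Run:
```python
from h import *
p,Rm,s=pose(); print(p,s["time"],s["finger_gap"],s["ft_force"])
cv2.imwrite("pics/w2.png",capture("wrist"))
```

```text
[ 0.5202 -0.3133  0.2049] 5.2 0.03820588585064414 [-0.0346  0.3236  0.8704]
```

View pics/w2.png

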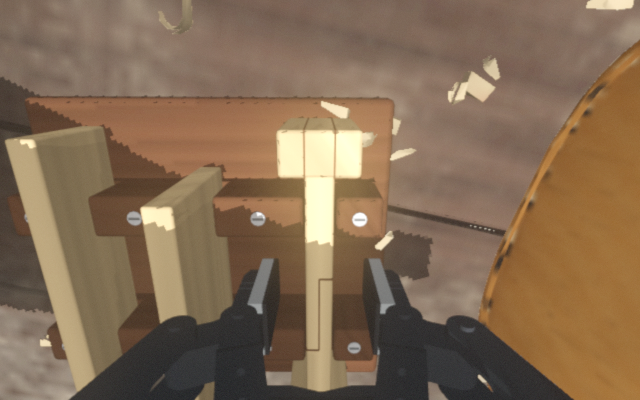

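The fingers straddle the sample at its glue line (column ~320), clear of the short strip. I'll close now.

servo_tool(
  rows=[
    [[0,0,0],[0,0,0],0.0],
    [[0,0,0],[0,0,0],0.0],
    [[0,0,0],[0,0,0],0.0],
    [[0,0,0],[0,0,0],0.0],
  ],
  grip_force=40,
)

```text
time: 5.75
position: [0.5204, -0.3134, 0.2059]
ee_rot: [0.105, 0.699, -0.106, 0.7]
ft_force: [0.0, -0.1, 5.8]
finger_gap: 0.0096
```

servo_tool(
  rows=[
    [[-0.1,0,0],[0,0,0],0.0],
    [[-0.2,0,0],[0,0,0],0.0],
    [[-0.4,0,0],[0,0,0],0.0],
    [[-0.5,0,0],[0,0,0],0.0],
    [[-0.5,0,0],[0,0,0],0.0],
    [[-0.5,0,0],[0,0,0],0.0],
    [[-0.4,0,0],[0,0,0],0.0],
    [[0,0,0],[0,0,0],0.0],
  ],
)

```text
time: 6.75
position: [0.5203, -0.3133, 0.3632]
ee_rot: [0.105, 0.698, -0.106, 0.7]
ft_force: [-0.9, 0.0, -2.1]
finger_gap: 0.0095
```

Run:
```python
from h import *
p,Rm,s=pose(); print(p,s["time"],s["finger_gap"],s["ft_force"])
cv2.imwrite("pics/w3.png",capture("wrist"))
ty=np.array([.051,.109]);tx=np.array([ty[1],-ty[0]])
plan([.602,.11,.36],down(tx))
```

```text
[ 0.5203 -0.3133  0.3632] 6.75 0.009490129589700694 [-0.9299  0.0464 -2.0895]
shift units (tool) [ 0.0214  7.1416 -0.7807] turn units [1.5771 0.0175 0.0054] t 6.8 q [-0.6802  0.3699  0.0742  1.2735  0.      1.1906]
```

View pics/w3.png

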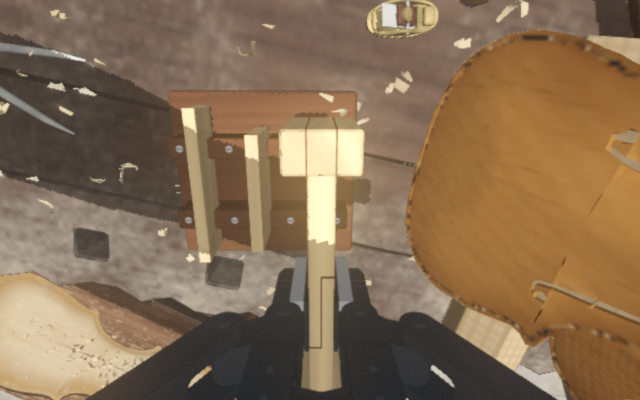

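servo_tool(
  rows=[
    [[0,0.5,-0.15],[0,0,0],0.0],
    [[0,0.86,-0.27],[0,0,0],0.0],
    [[0,0.86,-0.27],[0,0,0],0.0],
    [[0,0.86,-0.27],[0,0,0],0.0],
    [[0,0.86,-0.27],[0,0,0],0.0],
    [[0,0.86,-0.27],[0,0,0],0.0],
    [[0,0.86,-0.27],[0,0,0],0.0],
    [[0,0.85,-0.26],[0,0,0],0.0],
  ],
)

```text
time: 7.8
position: [0.5187, 0.0976, 0.3598]
ee_rot: [0.106, 0.7, -0.106, 0.699]
ft_force: [1.1, -0.5, -0.3]
finger_gap: 0.0093
```

servo_tool(
  rows=[
    [[0,0,0],[0.8,0,0],0.0],
    [[0,0,0],[0.8,0,0],0.0],
    [[0,0,0],[0,0,0],0.0],
    [[0,0,0],[0,0,0],0.0],
  ],
)

```text
time: 8.3
position: [0.5191, 0.0957, 0.3603]
ee_rot: [0.154, 0.691, -0.154, 0.69]
ft_force: [-0.1, -0.5, -1.4]
finger_gap: 0.0091
```

Run:
```python
from h import *
p,Rm,s=pose(); print(p,s["time"],s["finger_gap"],s["ft_force"],s["qpos"]); print(Rm.as_matrix())
P=camera_params("wrist"); cv2.imwrite("pics/w4.png",capture("wrist"))
np.save("P4.npy",np.array(P["pose"]))
for t,z in [("fixed_jaw",.04),("sliding_jaw",.04),("seat",.04),("handle_grip",.1),("pointer_tip",.04),("marker_tip",.04),("tester",0)]:
    for d in pinpoint(t,"wrist")[:2]: print(t,d["position"],round(d["p"],2),atz("wrist",d["position"],z,P))
```

```text
[0.5191 0.0957 0.3603] 8.3 0.009128687078854763 [-0.0599 -0.5274 -1.3614] [ 0.0233  0.2385 -0.1201  1.2133 -0.      2.0326]
[[-0.001   0.4245  0.9054]
 [-0.      0.9054 -0.4245]
 [-1.     -0.0005 -0.0009]]
fixed_jaw [403.9, 49.9] 0.74 [0.6226 0.1672 0.04  ]
sliding_jaw [399.6, 203.2] 0.83 [0.5752 0.0528 0.04  ]
sliding_jaw [390.4, 212.5] 0.39 [0.5647 0.0481 0.04  ]
seat [403.0, 126.5] 0.88 [0.6015 0.1136 0.04  ]
pointer_tip [452.7, 310.1] 0.62 [ 0.5826 -0.0732  0.04  ]
marker_tip [452.0, 337.0] 0.68 [ 0.5718 -0.1037  0.04  ]
tester [391.4, 209.5] 0.68 [0.5681 0.0336 0.    ]
```

View pics/w4.png

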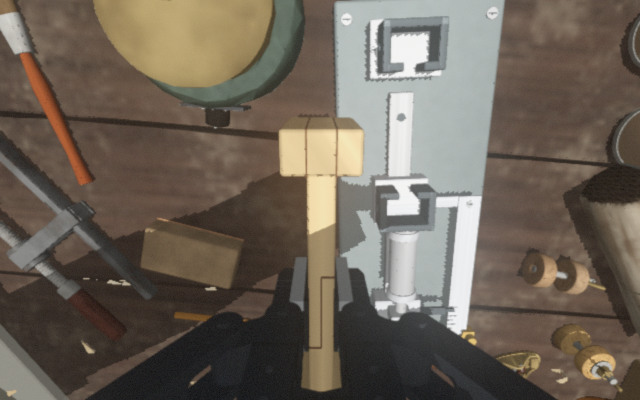

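Run:
```python
from h import *
im=cv2.imread("pics/w4.png"); cv2.imwrite("pics/w4a.png",cv2.resize(im[0:90,340:460],(800,600),interpolation=cv2.INTER_CUBIC))
cv2.imwrite("pics/w4b.png",cv2.resize(im[160:250,340:460],(800,600),interpolation=cv2.INTER_CUBIC))
```

```text
(no output)
```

View pics/w4a.png

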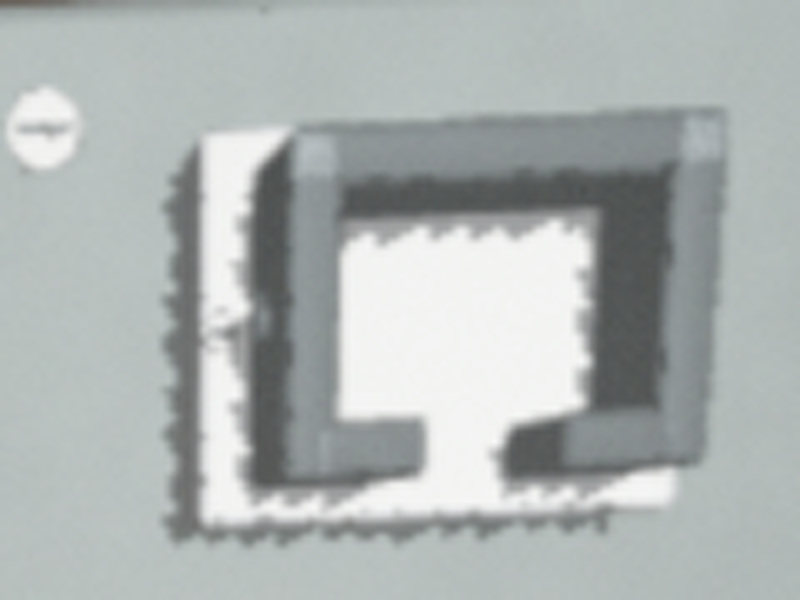

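View pics/w4b.png

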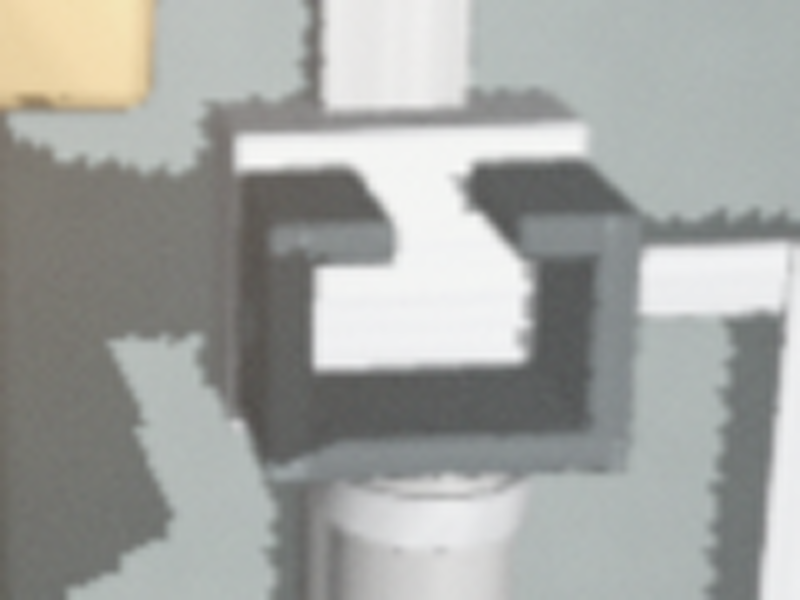

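```bash
cat > fit.py <<'E'
from h import *
P=camera_params("wrist"); P=dict(P); P["pose"]=np.load("P4.npy")
k=120/800
F=[(342,183),(674,168),(342,418),(664,407)]  # +y left,+y right,-y left,-y right
S=[(310,263),(600,252),(312,440),(592,428)]
Fw=np.array([atz("wrist",(340+u*k,v*k),.066,P)[:2] for u,v in F])
Sw=np.array([atz("wrist",(340+u*k,160+v*k),.066,P)[:2] for u,v in S])
L=np.array([(-.0165,.011),(.0165,.011),(-.0165,-.011),(.0165,-.011)])
src=np.vstack([L+[0,.147],L+[0,.023]]); dst=np.vstack([Fw,Sw])
cs,cd=src.mean(0),dst.mean(0); A=(src-cs).T@(dst-cd); U,_,V=np.linalg.svd(A); M=(V.T@np.diag([1,np.linalg.det(V.T@U.T)])@U.T)
t=cd-M@cs; print("ang",np.degrees(np.arctan2(M[1,1],M[0,1])),"ty",M[:,1],"tx",M[:,0],"org",t,"seat",M@[0,.085]+t)
print("resid mm",(dst-(src@M.T+t))@M*1000)
print(np.linalg.norm(Fw.mean(0)-Sw.mean(0)),Fw.mean(0),Sw.mean(0))
np.savez("tester.npz",M=M,t=t)
E
python3 fit.py
```

```text
ang 67.0384420873995 ty [0.3901 0.9208] tx [ 0.9208 -0.3901] org [0.5678 0.0322] seat [0.601  0.1104]
resid mm [[-0.6658  0.1079]
 [ 0.181   0.1834]
 [-0.0609 -0.2635]
 [ 0.7889 -0.4899]
 [-1.1428  0.4858]
 [ 0.4152  0.5556]
 [-0.3799 -0.4358]
 [ 0.8644 -0.1435]]
0.12376899686405894 [0.6252 0.1674] [0.5768 0.0535]
```

Run:
```python
from h import *
im=cv2.imread("pics/w4.png"); cv2.imwrite("pics/w4c.png",cv2.resize(im[105:195,260:380],(800,600),interpolation=cv2.INTER_CUBIC))
P=dict(camera_params("wrist"));P["pose"]=np.load("P4.npy")
p,Rm,s=pose()
for uv in [(279,129),(363.5,129),(280,177),(361.5,177),(307,177),(336,177)]:
    print(uv,Rm.inv().apply(atz("wrist",uv,p[2]-.1435,P)-p)*1000)
```

```text
(279, 129) [143.5045  70.1258 -13.4542]
(363.5, 129) [143.5052  70.1436  13.4143]
(280, 177) [143.5034  54.4041 -13.725 ]
(361.5, 177) [143.5041  54.4266  13.381 ]
(307, 177) [143.5036  54.4116  -4.7433]
(336, 177) [143.5039  54.4196   4.9017]
```

View pics/w4c.png

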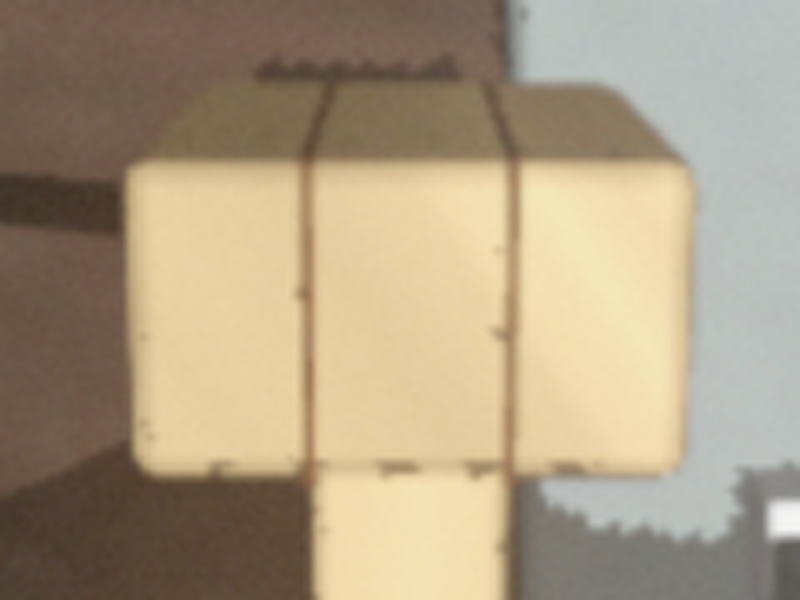

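Run:
```python
from h import *
T=np.load("tester.npz"); plan([.6009,.1101,.2275],down(T["M"][:,0]))
```

```text
shift units (tool) [2.2233 0.7945 1.1298] turn units [-0.4459  0.0003 -0.0008] t 8.7 q [ 0.0235  0.238  -0.1191  1.2136  0.0001  2.0339]
```

servo_tool(
  rows=[
    [[0.0,0.26,0.38],[0,0,0],0.0],
    [[0,0.27,0.38],[0,0,0],0.0],
    [[0,0.26,0.37],[0,0,0],0.0],
    [[0,0,0],[-0.44,0,0],0.0],
    [[0.5,0,0],[0,0,0],0.0],
    [[0.5,0,0],[0,0,0],0.0],
    [[0.5,0,0],[0,0,0],0.0],
    [[0.0,0,0],[0,0,0],0.0],
  ],
)

```text
time: 9.7
position: [0.6002, 0.1099, 0.2689]
ee_rot: [0.141, 0.694, -0.141, 0.691]
ft_force: [0.2, 0.6, -0.1]
finger_gap: 0.0091
```

servo_tool(
  rows=[
    [[0.0,0,0],[0,0,0],0.0],
    [[0.0,0,0],[0,0,0],0.0],
  ],
)

```text
time: 9.95
position: [0.6011, 0.1099, 0.2724]
ee_rot: [0.141, 0.692, -0.141, 0.694]
ft_force: [0.6, -0.4, -0.4]
finger_gap: 0.0095
```

Run:
```python
from h import *
T=np.load("tester.npz"); plan([.6009,.1101,.2275],down(T["M"][:,0])); print(pose()[0])
im=capture("wrist"); cv2.imwrite("pics/w5.png",im)
p,Rm,s=pose()
# overlay fixed pocket and jaw projected
M,t=T["M"],T["t"]
ov=im.copy()
for yc in (.147,.023):
    pts=[proj("wrist",np.r_[M@[a,yc+b]+t,.066]) for a,b in [(-.0165,.011),(.0165,.011),(.0165,-.011),(-.0165,-.011)]]
    cv2.polylines(ov,[np.array(pts).round().astype(int)],True,(0,0,255),1)
cv2.imwrite("pics/w5o.png",ov)
im=capture("scene"); cv2.imwrite("pics/s5.png",cv2.resize(im[150:270,280:460],(800,533),interpolation=cv2.INTER_CUBIC))
```

```text
shift units (tool) [ 0.7476  0.0003 -0.0061] turn units [-0.0059  0.023  -0.0108] t 9.95 q [ 0.0436  0.4248 -0.0741  1.0697 -0.      2.0157]
[0.6011 0.1099 0.2724]
```

View pics/w5o.png

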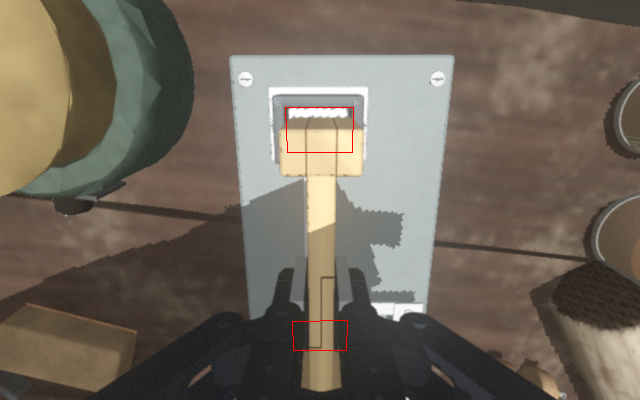

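View pics/s5.png

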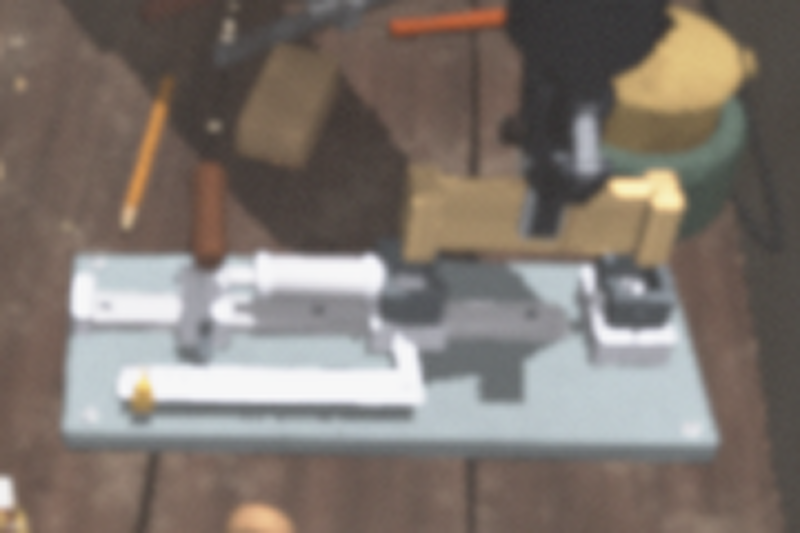

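The projected fixed pocket (columns 287–353, rows 107–152) matches the jaw in the picture. I'll lower slowly.

servo_tool(
  rows=[
    [[0.12,0,0],[0,0,0],0.0],
    [[0.12,0,0],[0,0,0],0.0],
    [[0.1,0,0],[0,0,0],0.0],
    [[0.1,0,0],[0,0,0],0.0],
    [[0.0,0,0],[0,0,0],0.0],
  ],
)

```text
time: 10.68
position: [0.6006, 0.1099, 0.2438]
ee_rot: [0.141, 0.693, -0.141, 0.693]
ft_force: [-0.0, 0.3, -1.0]
finger_gap: 0.0091
```

Run:
```python
from h import *
T=np.load("tester.npz"); plan([.6009,.1101,.2275],down(T["M"][:,0])); print(pose()[0],pose()[2]["ft_force"],pose()[2]["torque"])
im=capture("wrist"); cv2.imwrite("pics/w6.png",im)
```

```text
shift units (tool) [0.2721 0.0046 0.003 ] turn units [-0.006  -0.0111  0.0057] t 10.675 q [ 0.0437  0.4467 -0.1167  1.0085 -0.      2.0157]
[0.6006 0.1099 0.2438] [-0.037   0.3418 -1.0314] [-0.0005  0.0349  0.0668]
```

View pics/w6.png

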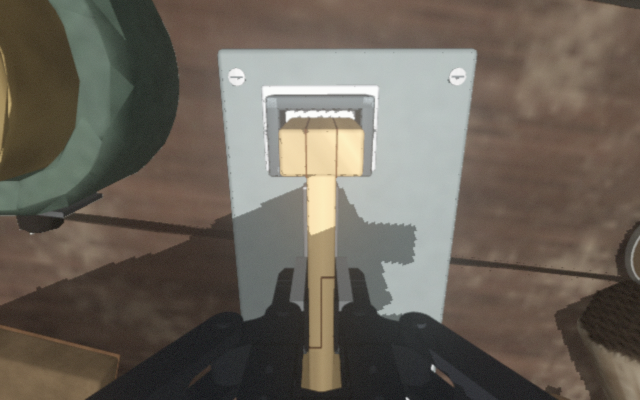

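The block is about 9 mm into the pocket, free and centred. I'll continue.

servo_tool(
  rows=[
    [[0.1,0,0],[0,0,0],0.0],
    [[0.08,0,0],[0,0,0],0.0],
    [[0.06,0,0],[0,0,0],0.0],
    [[0.03,0,0],[0,0,0],0.0],
    [[0.0,0,0],[0,0,0],0.0],
  ],
)

```text
time: 11.35
position: [0.6008, 0.1099, 0.2283]
ee_rot: [0.141, 0.693, -0.141, 0.693]
ft_force: [-0.7, 0.6, -1.2]
finger_gap: 0.0092
```

servo_tool(
  rows=[
    [[0.02,0,0],[0,0,0],0.0],
    [[0.0,0,0],[0,0,0],0.0],
    [[0.0,0,0],[0,0,0],0.0],
  ],
)

```text
time: 11.72
position: [0.6008, 0.1099, 0.2279]
ee_rot: [0.141, 0.693, -0.141, 0.693]
ft_force: [-3.0, -0.5, 5.1]
finger_gap: 0.0094
```

servo_tool(
  rows=[
    [[0,0,0],[0,0,0],0.15],
    [[0,0,0],[0,0,0],0.4],
    [[0.0,0,0],[0,0,0],0.4],
    [[-0.1,0,0],[0,0,0],0.4],
    [[-0.2,0,0],[0,0,0],0.4],
    [[-0.5,0,0],[0,0,0],0.4],
    [[-0.8,0,0],[0,0,0],0.4],
    [[-0.6,0,0],[0,0,0],0.4],
  ],
)

```text
time: 12.72
position: [0.6006, 0.1099, 0.3621]
ee_rot: [0.141, 0.692, -0.141, 0.694]
ft_force: [0.8, -0.3, -0.2]
finger_gap: 0.0342
```

servo_tool(
  rows=[
    [[0,0,0],[0,0,0],0.4],
    [[0,0,0],[0,0,0],0.4],
    [[0,0,0],[0,0,0],0.4],
  ],
)

```text
time: 13.1
position: [0.6006, 0.1099, 0.3581]
ee_rot: [0.141, 0.694, -0.141, 0.692]
ft_force: [0.8, 0.6, -0.4]
finger_gap: 0.034
```

Run:
```python
from h import *
p,Rm,s=pose(); print(p,s["time"],s["finger_gap"],s["ft_force"],s["qpos"])
im=capture("wrist"); P=camera_params("wrist"); np.save("P7.npy",np.array(P["pose"])); cv2.imwrite("pics/w7.png",im)
im=capture("scene"); cv2.imwrite("pics/s7.png",cv2.resize(im[150:270,280:460],(800,533),interpolation=cv2.INTER_CUBIC))
```

```text
[0.6006 0.1099 0.3581] 13.1 0.034044318568695935 [ 0.8491  0.5511 -0.4166] [ 0.0437  0.3783  0.0784  1.2726 -0.      2.0157]
```

View pics/w7.png

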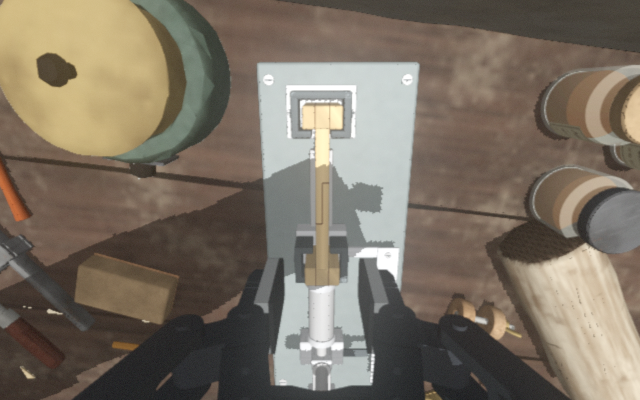

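View pics/s7.png

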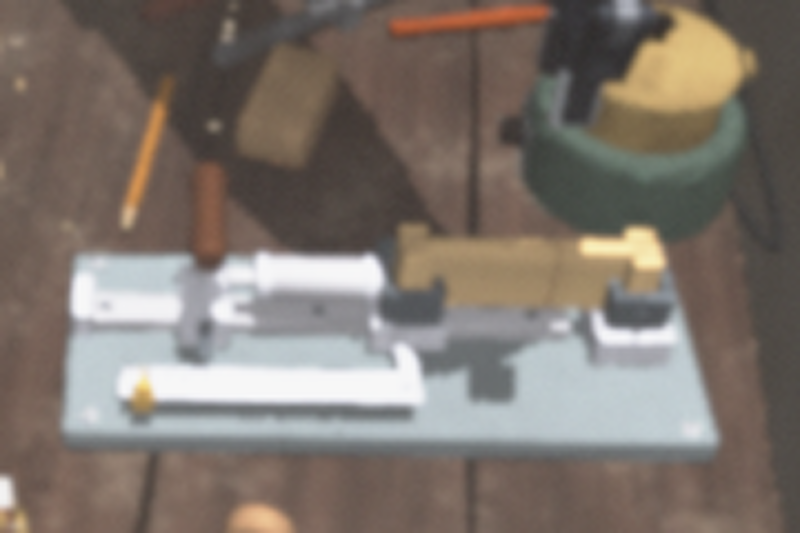

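Run:
```python
from h import *
im=cv2.imread("pics/w7.png"); cv2.imwrite("pics/w7c.png",cv2.resize(im[80:300,265:385],(436,800) if 0 else (327,600),interpolation=cv2.INTER_CUBIC))
P=dict(camera_params("wrist"));P["pose"]=np.load("P7.npy");T=np.load("tester.npz");M,t=T["M"],T["t"]
ov=cv2.resize(im,None,fx=3,fy=3,interpolation=cv2.INTER_CUBIC)
def dr(pts,z,c):
    q=[(proj("wrist",np.r_[M@np.array(a)+t,z],P)*3+1).round().astype(int) for a in pts]; cv2.polylines(ov,[np.array(q)],True,c,1)
for yc in (.147,.023):
    dr([(-.014,yc+.008),(.014,yc+.008),(.014,yc-.008),(-.014,yc-.008)],.084,(0,0,255))
    dr([(-.0165,yc+.011),(.0165,yc+.011),(.0165,yc-.011),(-.0165,yc-.011)],.066,(0,255,0))
cv2.imwrite("pics/w7o.png",ov[80*3:290*3,250*3:400*3])
```

View pics/w7o.png

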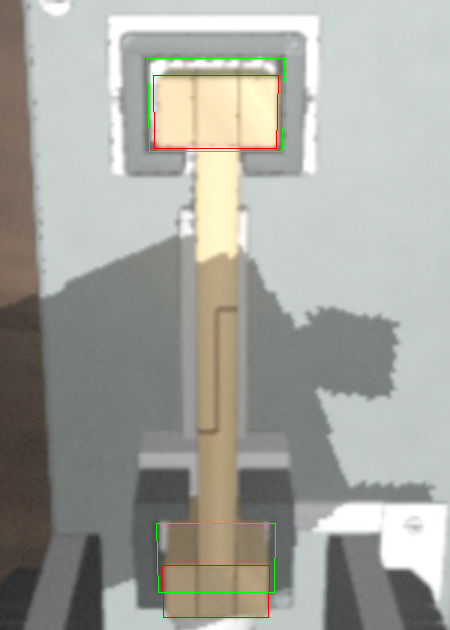

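Run:
```python
from h import *
T=np.load("tester.npz");M,t=T["M"],T["t"]
for n,w in [("grip",atz("top",(309.4,208.6),.1)),("ptr top",atz("top",(313.1,186.1),.04)),("mk top",atz("top",(329.7,190.7),.04)),("ptr w",np.array([.5826,-.0732])),("mk w",np.array([.5718,-.1037]))]:
    print(n,M.T@(w[:2]-t)*1000)
g=M@np.array([0,-.1])+t; print(g)
plan([*g,.36],down(M[:,1]))
```

```text
grip [  -2.0713 -101.509 ]
ptr top [ 59.3473 -81.9722]
mk top [  65.9974 -125.6137]
ptr w [ 54.7055 -91.2559]
mk w [  56.6597 -123.5525]
[ 0.5288 -0.0599]
shift units (tool) [-0.0281 -3.0736  0.0027] turn units [-18.0059  -0.0197  -0.0071] t 13.2 q [0.0437 0.3785 0.0787 1.2727 0.     2.0157]
```

servo_tool(
  rows=[
    [[0,-0.6,0],[0,0,0],0.5],
    [[0,-0.8,0],[0,0,0],0.5],
    [[0,-0.8,0],[0,0,0],0.5],
    [[0,-0.7,0],[0,0,0],0.5],
    [[0,-0.17,0],[-1,0,0],0.5],
    [[0,0,0],[-1,0,0],0.5],
    [[0,0,0],[-1,0,0],0.5],
    [[0,0,0],[-1,0,0],0.5],
  ],
)

```text
time: 14.2
position: [0.5287, -0.0598, 0.3586]
ee_rot: [0.018, 0.707, -0.017, 0.707]
ft_force: [0.6, -0.2, -0.2]
finger_gap: 0.0427
```

servo_tool(
  rows=[
    [[0,0,0],[-1,0,0],0.5],
    [[0,0,0],[-1,0,0],0.5],
    [[0,0,0],[-1,0,0],0.5],
    [[0,0,0],[-1,0,0],0.5],
    [[0,0,0],[-1,0,0],0.5],
    [[0,0,0],[-1,0,0],0.5],
    [[0,0,0],[-1,0,0],0.5],
    [[0,0,0],[-1,0,0],0.5],
  ],
)

```text
time: 15.2
position: [0.5288, -0.0597, 0.3585]
ee_rot: [-0.225, 0.671, 0.226, 0.67]
ft_force: [-0.1, 1.3, -0.1]
finger_gap: 0.0426
```

servo_tool(
  rows=[
    [[0,0,0],[-1,0,0],0.5],
    [[0,0,0],[-1,0,0],0.5],
    [[0,0,0],[-1,0,0],0.5],
    [[0,0,0],[-1,0,0],0.5],
    [[0,0,0],[-1,0,0],0.5],
    [[0,0,0],[-1,0,0],0.5],
    [[0,0,0],[0,0,0],0.5],
    [[0,0,0],[0,0,0],0.5],
  ],
)

```text
time: 16.2
position: [0.5288, -0.0597, 0.3588]
ee_rot: [-0.39, 0.59, 0.39, 0.59]
ft_force: [-0.4, -0.1, 0.1]
finger_gap: 0.0424
```

Run:
```python
from h import *
T=np.load("tester.npz");M,t=T["M"],T["t"]
p,Rm,s=pose(); print(p,s["time"],s["finger_gap"],s["ft_force"],s["qpos"])
im=capture("wrist"); P=camera_params("wrist"); np.save("P8.npy",np.array(P["pose"])); cv2.imwrite("pics/w8.png",im)
for n,z in [("handle_grip",.1),("pointer_tip",.04),("marker_tip",.04)]:
    for d in pinpoint(n,"wrist")[:2]: print(n,d["position"],round(d["p"],2),M.T@(atz("wrist",d["position"],z,P)[:2]-t)*1000)
g=M@np.array([0,-.1])+t; plan([*g,.255],down(M[:,1]))
```

```text
[ 0.5288 -0.0597  0.3588] 16.2 0.0424174697285469 [-0.415  -0.1158  0.1078] [-0.2701  0.2461 -0.1135  1.2117  0.      0.1331]
marker_tip [293.9, 250.3] 0.63 [  60.1847 -124.3977]
shift units (tool) [ 1.734  -0.0019 -0.004 ] turn units [-0.0145 -0.     -0.0009] t 16.4 q [-0.2701  0.2459 -0.1133  1.2117  0.      0.132 ]
```

View pics/w8.png

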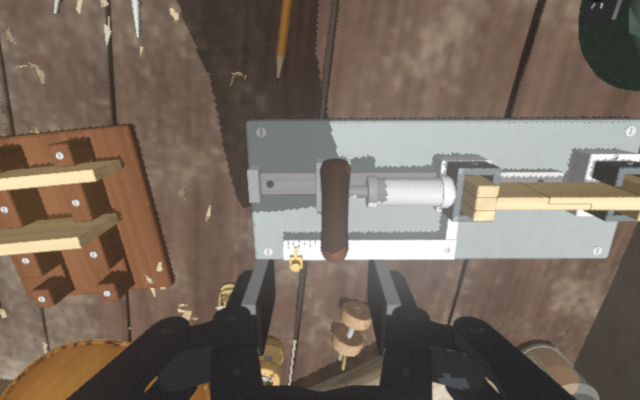

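Run:
```python
from h import *
T=np.load("tester.npz");M,t=T["M"],T["t"];P=dict(camera_params("wrist"));P["pose"]=np.load("P8.npy")
for uv,z in [((321,209),.1),((349,209),.1),((335,158),.1),((335,262),.1),((295,249),.04)]: print(uv,M.T@(atz("wrist",uv,z,P)[:2]-t)*1000)
im=cv2.imread("pics/w8.png"); cv2.imwrite("pics/w8c.png",cv2.resize(im[150:280,240:400],(738,600),interpolation=cv2.INTER_CUBIC))
```

```text
(321, 209) [ -1.4389 -99.3888]
(349, 209) [ -1.3871 -79.876 ]
(335, 158) [-37.3547 -90.0043]
(335, 262) [ 39.9684 -89.2039]
(295, 249) [  58.8694 -123.3536]
```

View pics/w8c.png

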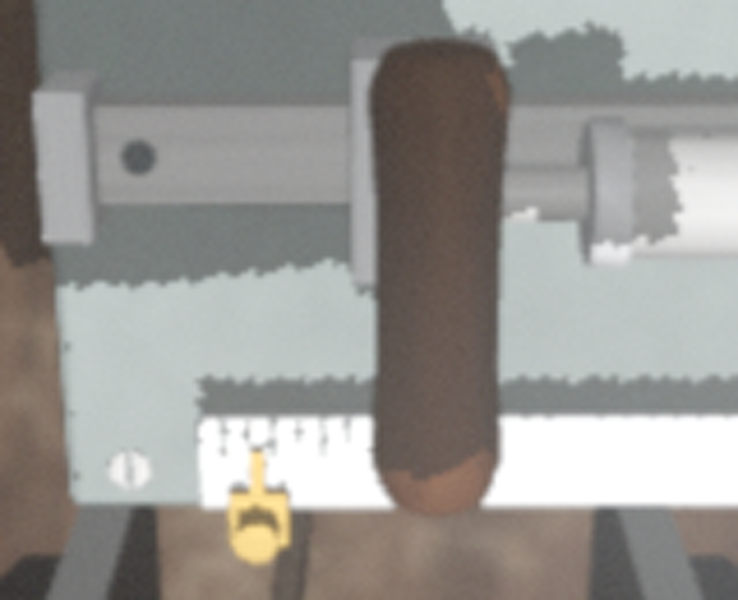

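servo_tool(
  rows=[
    [[0,-0.7,0],[0,0,0],0.5],
    [[0,-0.7,0],[0,0,0],0.5],
    [[0,-0.6,0],[0,0,0],0.5],
    [[0.5,0,0],[0,0,0],0.5],
    [[0.5,0,0],[0,0,0],0.5],
    [[0,0,0],[0,0,0],0.5],
    [[0,0,0],[0,0,0],0.5],
  ],
)

```text
time: 17.27
position: [0.6395, -0.1066, 0.3003]
ee_rot: [-0.391, 0.589, 0.39, 0.59]
ft_force: [-0.1, -0.5, 0.1]
finger_gap: 0.0424
```

Run:
```python
from h import *
T=np.load("tester.npz");M,t=T["M"],T["t"]
p,Rm,s=pose(); print(p,s["time"],s["finger_gap"],s["ft_force"],s["qpos"])
im=capture("wrist"); P=camera_params("wrist"); np.save("P9.npy",np.array(P["pose"])); cv2.imwrite("pics/w9.png",im)
for n,z in [("handle_grip",.1),("pointer_tip",.04),("marker_tip",.04)]:
    for d in pinpoint(n,"wrist")[:2]: print(n,d["position"],round(d["p"],2),M.T@(atz("wrist",d["position"],z,P)[:2]-t)*1000)
```

```text
[ 0.6395 -0.1066  0.3003] 17.275 0.042388837623749835 [-0.1056 -0.5448  0.0563] [-0.2944  0.4678  0.0731  1.1749 -0.      0.107 ]
pointer_tip [332.9, 115.6] 0.94 [ 56.3224 -91.5932]
marker_tip [283.2, 118.1] 0.98 [  57.8478 -123.5984]
```

View pics/w9.png

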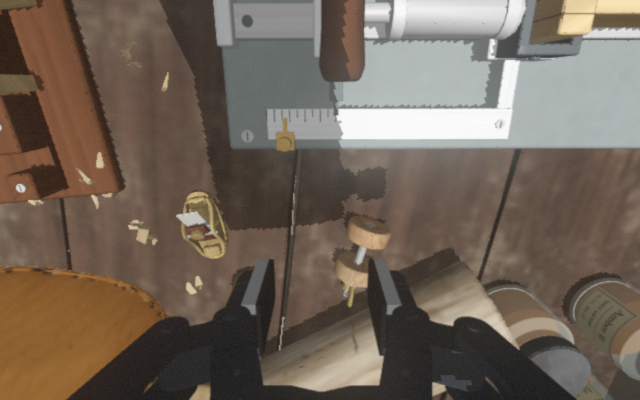

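Run:
```python
from h import *
im=cv2.imread("pics/w9.png"); cv2.imwrite("pics/w9c.png",cv2.resize(im[70:160,255:375],(800,600),interpolation=cv2.INTER_CUBIC))
```

```text
(no output)
```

View pics/w9c.png

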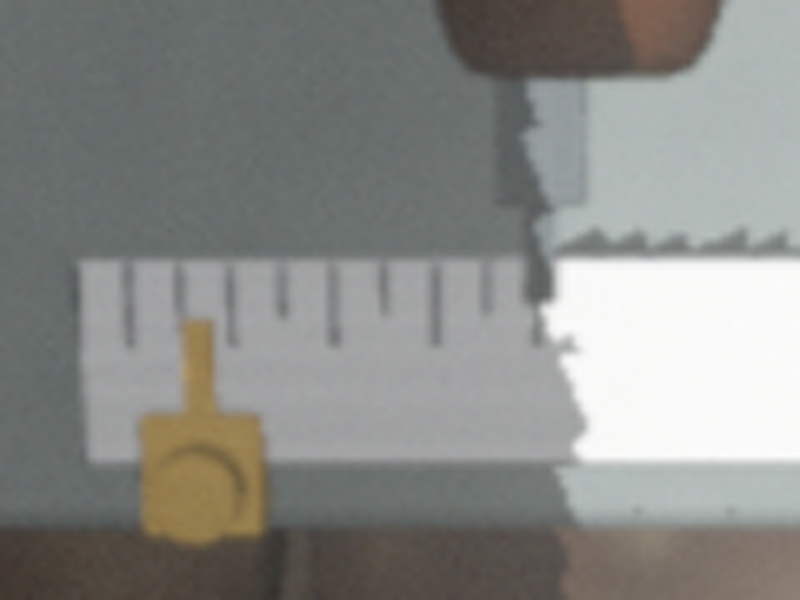

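servo_tool(
  rows=[
    [[0,0,0],[-1,0,0],0.5],
    [[0,0,0],[-1,0,0],0.5],
    [[0,0,0],[-1,0,0],0.5],
    [[0,0,0],[-1,0,0],0.5],
    [[0,0,0],[-1,0,0],0.5],
    [[0,0,0],[-1,0,0],0.5],
    [[0,0,0],[-1,0,0],0.5],
    [[0,0,0],[-1,0,0],0.5],
  ],
)

```text
time: 18.48
position: [0.6393, -0.1065, 0.2999]
ee_rot: [0.569, -0.42, -0.569, -0.42]
ft_force: [0.7, 0.4, 0.2]
finger_gap: 0.0431
```

servo_tool(
  rows=[
    [[0,0,0],[-1,0,0],0.5],
    [[0,0,0],[-1,0,0],0.5],
    [[0,0,0],[-1,0,0],0.5],
    [[0,0,0],[-1,0,0],0.5],
    [[0,0,0],[-1,0,0],0.5],
    [[0,0,0],[-1,0,0],0.5],
    [[0,0,0],[-1,0,0],0.5],
    [[0,0,0],[-1,0,0],0.5],
  ],
)

```text
time: 19.48
position: [0.6393, -0.1065, 0.2999]
ee_rot: [0.679, -0.2, -0.678, -0.2]
ft_force: [0.5, 0.4, -0.1]
finger_gap: 0.0427
```

servo_tool(
  rows=[
    [[0,0,0],[-1,0,0],0.5],
    [[0,0,0],[-1,0,0],0.5],
    [[0,0,0],[-1,0,0],0.5],
    [[0,0,0],[-1,0,0],0.5],
    [[0,0,0],[-1,0,0],0.5],
    [[0,0,0],[-1,0,0],0.5],
    [[0,0,0],[-1,0,0],0.5],
    [[0,0,0],[-1,0,0],0.5],
  ],
)

```text
time: 20.48
position: [0.6393, -0.1065, 0.2999]
ee_rot: [0.706, 0.044, -0.705, 0.044]
ft_force: [-0.4, 0.1, -0.1]
finger_gap: 0.0428
```

servo_tool(
  rows=[
    [[0,0,0],[-1,0,0],0.5],
    [[0,0,0],[-1,0,0],0.5],
    [[0,0,0],[-1,0,0],0.5],
    [[0,0,0],[-1,0,0],0.5],
    [[0,0,0],[-1,0,0],0.5],
    [[0,0,0],[-1,0,0],0.5],
    [[0,0,0],[-1,0,0],0.5],
    [[0,0,0],[-1,0,0],0.5],
  ],
)

```text
time: 21.48
position: [0.6393, -0.1065, 0.2999]
ee_rot: [0.648, 0.283, -0.648, 0.283]
ft_force: [-0.1, -0.7, -0.3]
finger_gap: 0.0425
```

servo_tool(
  rows=[
    [[0,0,0],[-1,0,0],0.5],
    [[0,0,0],[-1,0,0],0.5],
    [[0,0,0],[-1,0,0],0.5],
    [[0,0,0],[-0.6,0,0],0.5],
    [[0,0,0],[0,0,0],0.5],
  ],
)

```text
time: 22.1
position: [0.6393, -0.1065, 0.2998]
ee_rot: [0.597, 0.38, -0.596, 0.38]
ft_force: [0.3, 0.0, 0.0]
finger_gap: 0.0429
```

Run:
```python
from h import *
T=np.load("tester.npz");M,t=T["M"],T["t"]
p,Rm,s=pose(); print(p,s["time"],s["qpos"])
g=M@np.array([0.0005,-.0896])+t; print(g); plan([*g,.257],down(-M[:,1]))
```

```text
[ 0.6393 -0.1065  0.2998] 22.1 [-0.2944  0.4677  0.0718  1.1738  0.     -2.9994]
[ 0.5333 -0.0505]
shift units (tool) [ 0.7114 -1.996  -0.0982] turn units [-0.4103 -0.0019 -0.0122] t 22.1 q [-0.2944  0.4677  0.0718  1.1738  0.     -2.9994]
```

servo_tool(
  rows=[
    [[0,-0.7,-0.03],[0,0,0],0.5],
    [[0,-0.7,-0.03],[0,0,0],0.5],
    [[0,-0.6,-0.04],[0,0,0],0.5],
    [[0.3,0,0],[0,0,0],0.5],
    [[0.3,0,0],[0,0,0],0.5],
    [[0.1,0,0],[0,0,0],0.5],
    [[0,0,0],[0,0,0],0.5],
  ],
)

```text
time: 22.98
position: [0.5331, -0.0504, 0.2572]
ee_rot: [-0.596, -0.38, 0.597, -0.38]
ft_force: [-1.2, 0.2, 0.2]
finger_gap: 0.0427
```

Run:
```python
from h import *
T=np.load("tester.npz");M,t=T["M"],T["t"]
p,Rm,s=pose(); print(p,s["time"],s["ft_force"],s["finger_gap"])
im=capture("wrist"); P=camera_params("wrist"); np.save("P10.npy",np.array(P["pose"])); cv2.imwrite("pics/w10.png",im)
for n,z in [("pointer_tip",.04),("marker_tip",.04)]:
    for d in pinpoint(n,"wrist")[:2]: print(n,d["position"],round(d["p"],2),M.T@(atz("wrist",d["position"],z,P)[:2]-t)*1000)
g=M@np.array([0.0005,-.0896])+t; print(g); plan([*g,.257],down(-M[:,1]))
```

```text
[ 0.5331 -0.0504  0.2572] 22.975 [-1.2268  0.2024  0.2023] 0.0427010577378159
pointer_tip [318.2, 142.8] 0.93 [ 54.5469 -89.7362]
marker_tip [378.3, 135.1] 0.97 [  57.4577 -121.8588]
marker_tip [128.3, 242.5] 0.31 [ 0.0148 24.5809]
[ 0.5333 -0.0505]
shift units (tool) [ 0.0121 -0.0002  0.0007] turn units [-0.41   -0.0017 -0.0121] t 23.125 q [-0.2511  0.3203 -0.2825  0.9669 -0.     -2.9561]
```

View pics/w10.png

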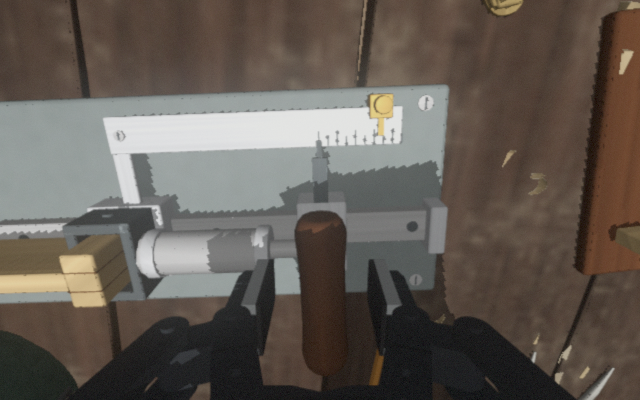

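Clear view: handle at column 321 centred between the fingers, pointer tip (318,140), marker tip (379,136). I'll grip.

servo_tool(
  rows=[
    [[0,0,0],[0,0,0],0.0],
    [[0,0,0],[0,0,0],0.0],
    [[0,0,0],[0,0,0],0.0],
    [[0,0,0],[0,0,0],0.0],
  ],
  grip_force=60,
)

```text
time: 23.62
position: [0.533, -0.0507, 0.2577]
ee_rot: [-0.596, -0.379, 0.596, -0.38]
ft_force: [-2.7, -3.3, 5.3]
finger_gap: 0.0177
```

```bash
cat > meas.py <<'E'
from h import *
import sys
n=sys.argv[1]
T=np.load("tester.npz");M,t=T["M"],T["t"]
p,Rm,s=pose(); im=capture("wrist"); P=camera_params("wrist")
print("tcp tester mm",M.T@(p[:2]-t)*1000,p[2],"t",s["time"],"F tester",M.T@s["ft_force"][:2],s["ft_force"][2],"gap",s["finger_gap"],"q6",s["qpos"][5])
ys={}
for nm in ["pointer_tip","marker_tip"]:
    d=pinpoint(nm,"wrist")
    if d: ys[nm]=M.T@(atz("wrist",d[0]["position"],.04,P)[:2]-t)*1000; print(nm,d[0]["position"],round(d[0]["p"],2),ys[nm])
if len(ys)==2: print("ptr-marker mm",ys["pointer_tip"][1]-ys["marker_tip"][1])
cv2.imwrite(f"pics/{n}.png",im)
a=im[90:180,280:400]; cv2.imwrite(f"pics/{n}c.png",cv2.resize(a,(800,600),interpolation=cv2.INTER_CUBIC))
E
python3 meas.py m1
```

```text
tcp tester mm [  0.2758 -89.9017] 0.2576805265868058 t 23.625 F tester [-1.2057 -4.1191] 5.330038766064268 gap 0.017702055672276954 q6 -2.9567408143866256
pointer_tip [317.6, 140.4] 0.73 [ 55.7624 -90.0277]
marker_tip [378.3, 138.3] 0.8 [  55.7009 -122.4836]
ptr-marker mm 32.45589080378292
```

View pics/m1c.png

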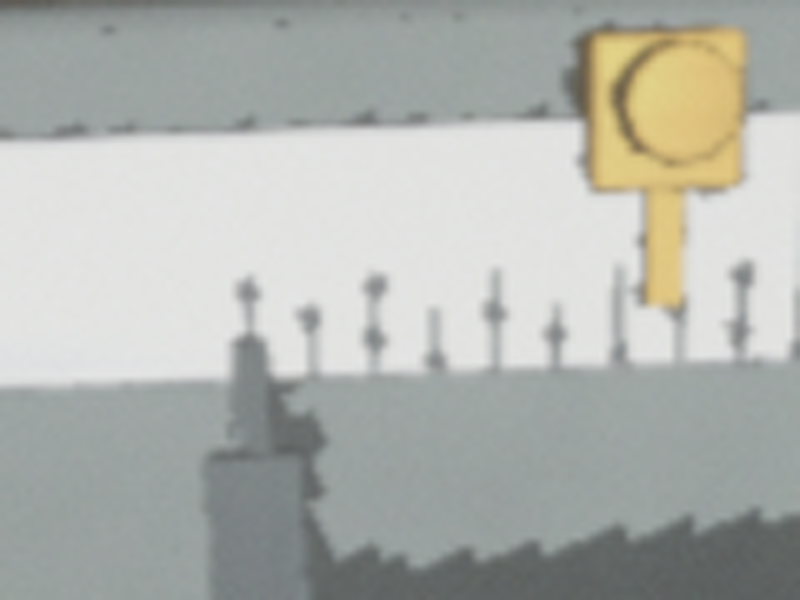

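Run:
```python
from h import *
T=np.load("tester.npz");M,t=T["M"],T["t"]
p,Rm,s=pose(); print(Rm.inv().apply(np.r_[-M[:,1]*.06,0])/.06)
```

```text
[0.0011 0.0354 0.9994]
```

servo_tool(
  rows=[
    [[0,0.002,0.05],[0,0,0],0.0],
    [[0,0.002,0.07],[0,0,0],0.0],
    [[0,0.002,0.07],[0,0,0],0.0],
    [[0,0.002,0.07],[0,0,0],0.0],
    [[0,0.002,0.07],[0,0,0],0.0],
    [[0,0,0],[0,0,0],0.0],
    [[0,0,0],[0,0,0],0.0],
  ],
)

```text
time: 24.65
position: [0.5257, -0.068, 0.2576]
ee_rot: [0.597, 0.381, -0.595, 0.38]
ft_force: [1.7, 7.4, 4.9]
finger_gap: 0.0182
```

```bash
python3 meas.py m2
```

```text
tcp tester mm [   0.2538 -108.6403] 0.25761550333017674 t 24.65 F tester [-1.2759  7.4719] 4.907210731497659 gap 0.01819344934857704 q6 -2.994090507701297
pointer_tip [317.1, 143.0] 0.74 [  54.412  -107.4772]
marker_tip [354.7, 136.1] 0.66 [  57.3839 -127.6404]
ptr-marker mm 20.163207152031333
```

View pics/m2.png

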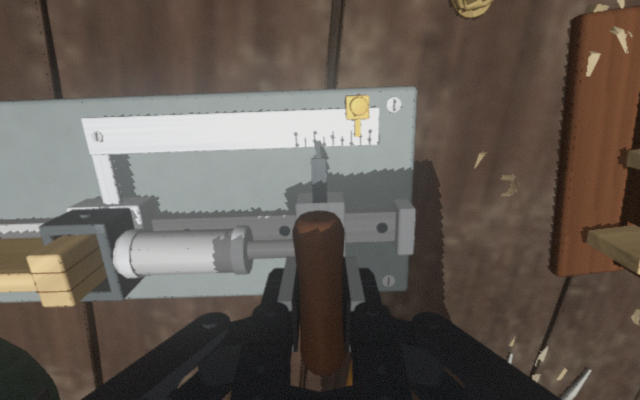

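servo_tool(
  rows=[
    [[0,0.002,0.05],[0,0,0],0.0],
    [[0,0.002,0.06],[0,0,0],0.0],
    [[0,0.002,0.06],[0,0,0],0.0],
    [[0,0.002,0.06],[0,0,0],0.0],
    [[0,0,0],[0,0,0],0.0],
    [[0,0,0],[0,0,0],0.0],
  ],
)

```text
time: 25.55
position: [0.5205, -0.0802, 0.2576]
ee_rot: [0.598, 0.381, -0.594, 0.38]
ft_force: [4.4, 10.8, 4.5]
finger_gap: 0.0178
```

```bash
python3 meas.py m3
```

```text
tcp tester mm [   0.241  -121.9431] 0.2576051449035783 t 25.55 F tester [-0.2135 11.6821] 4.516883231234714 gap 0.01783514430175612 q6 -3.0204429890723805
pointer_tip [317.4, 141.5] 0.59 [  55.2179 -120.5895]
marker_tip [331.2, 137.4] 0.66 [  57.1463 -128.029 ]
ptr-marker mm 7.439443995759305
```

View pics/m3c.png

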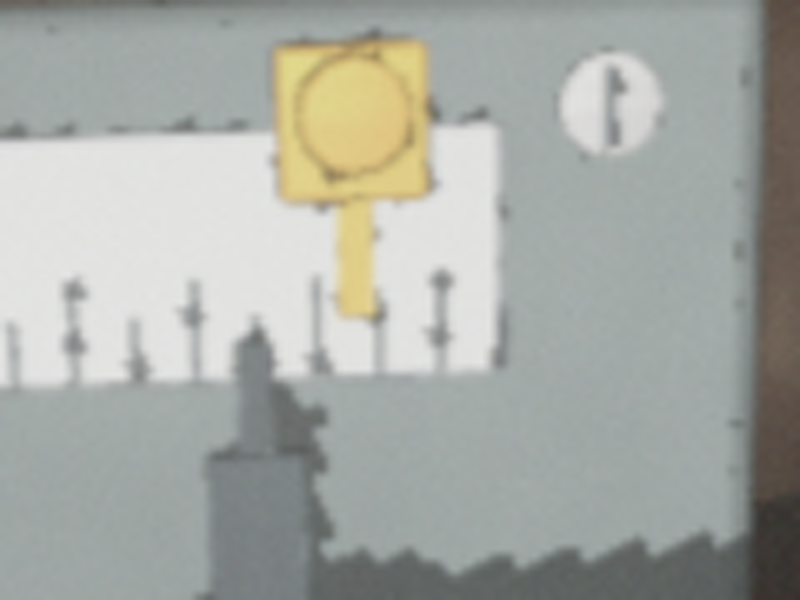

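By eye the pointer tip is at crop x≈253 and the marker tip at x≈359, which is about 8.6 mm (the network says 7.4). I'll pull 6.6 mm, then check.

servo_tool(
  rows=[
    [[0,0.002,0.04],[0,0,0],0.0],
    [[0,0.002,0.04],[0,0,0],0.0],
    [[0,0,0.03],[0,0,0],0.0],
    [[0,0,0],[0,0,0],0.0],
    [[0,0,0],[0,0,0],0.0],
  ],
)

```text
time: 26.32
position: [0.518, -0.086, 0.2576]
ee_rot: [0.598, 0.381, -0.594, 0.38]
ft_force: [5.1, 12.9, 3.9]
finger_gap: 0.0179
```

```bash
python3 meas.py m4
```

```text
tcp tester mm [   0.2397 -128.2743] 0.2575676566348994 t 26.325 F tester [-0.2839 13.8533] 3.914719326086763 gap 0.0178501428810262 q6 -3.0330996225656524
pointer_tip [316.2, 141.4] 0.72 [  55.2974 -126.1115]
marker_tip [320.9, 139.2] 0.98 [  56.3836 -128.6666]
ptr-marker mm 2.5551037019870364
```

View pics/m4c.png

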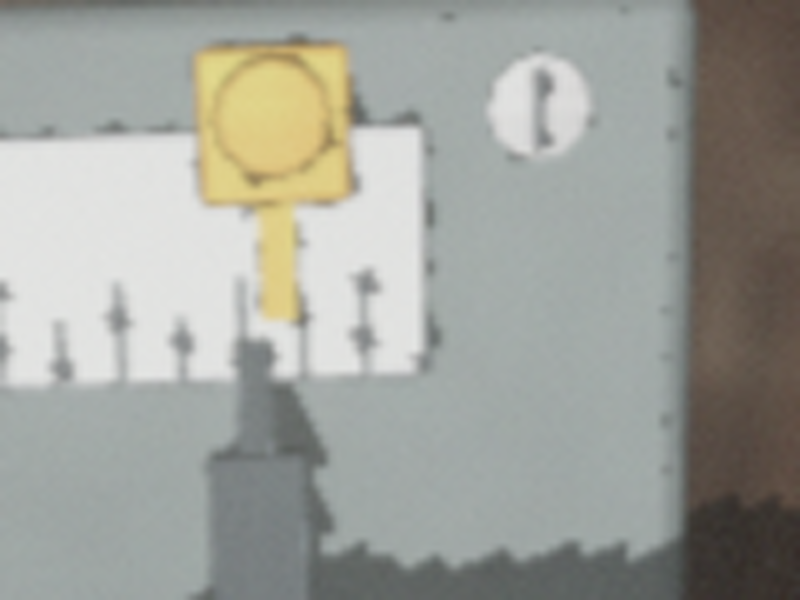

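servo_tool(
  rows=[
    [[0,0,0.02],[0,0,0],0.0],
    [[0,0,0.018],[0,0,0],0.0],
    [[0,0,0],[0,0,0],0.0],
    [[0,0,0],[0,0,0],0.0],
    [[0,0,0],[0,0,0],0.0],
  ],
)

```text
time: 27.1
position: [0.5171, -0.088, 0.2576]
ee_rot: [0.598, 0.381, -0.594, 0.38]
ft_force: [6.4, 13.0, 3.5]
finger_gap: 0.0175
```

```bash
python3 meas.py m5
```

```text
tcp tester mm [   0.2069 -130.4422] 0.25757104382673157 t 27.1 F tester [ 0.8207 14.5059] 3.4995478600634766 gap 0.017479174190093944 q6 -3.0375038478797496
pointer_tip [314.9, 143.4] 0.77 [  54.2507 -127.492 ]
marker_tip [318.6, 139.6] 0.88 [  56.2103 -129.5488]
ptr-marker mm 2.0568954884637662
```

View pics/m5c.png

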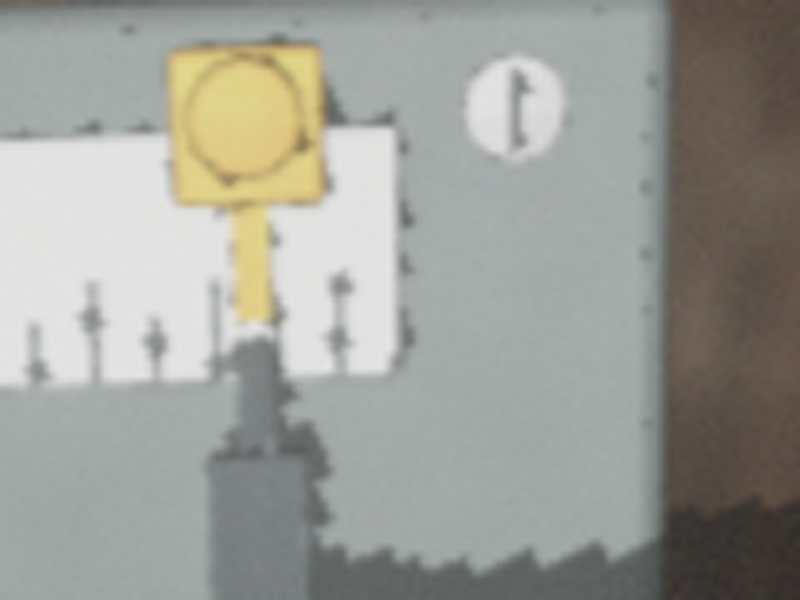

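View pics/m5.png

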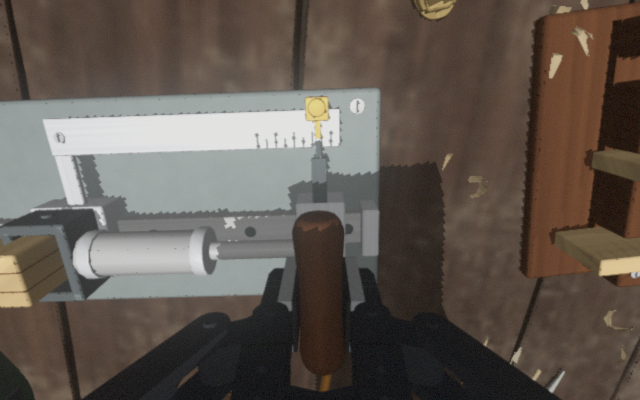

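Run:
```python
from h import *
im=capture("scene"); a=cv2.resize(im[150:270,280:460],(800,533),interpolation=cv2.INTER_CUBIC); cv2.imwrite("pics/s9.png",a)
for n in ["pointer_tip","marker_tip"]:
    d=pinpoint(n,"scene"); print(n,[(x["position"],x["p"]) for x in d[:1]])
print(r.get_state()["ft_force"],r.get_state()["time"])
```

```text
pointer_tip [([309.2, 232.9], 0.55)]
marker_tip []
[ 6.7614 13.2657  3.429 ] 27.4
```

View pics/s9.png

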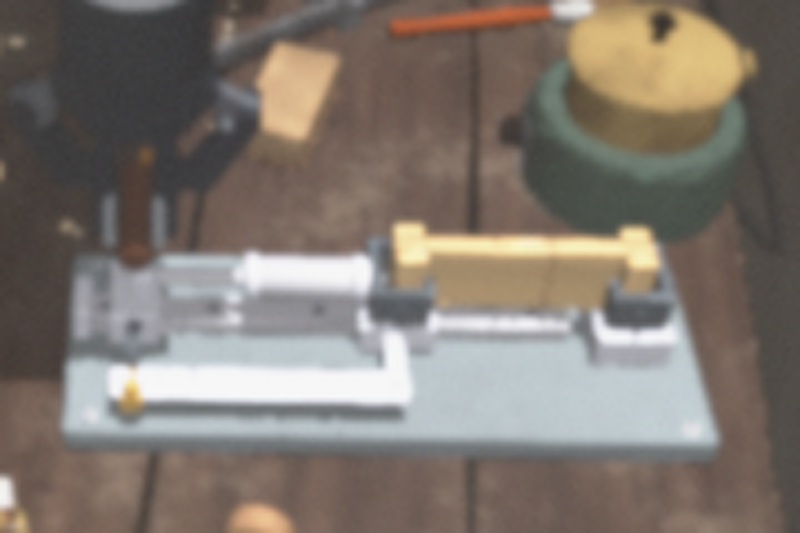

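The sample sits level in both jaws and is under load, and the pointer lines up with the marker. I'll hand in while holding the handle.

```bash
python3 -c "
from bench import r
print(r.job_done()); s=r.get_state(); print(s['time'],s['ft_force'],s['finger_gap'])"
```

```text
the job is handed in; nothing more can be done
None
the job is handed in; nothing more can be done
```

I drew the sample with end blocks out of the rack, set it into both jaw pockets and let go. I then pulled the cross handle until the pointer stood level with the brass marker, and handed the job in at about 27 s while still holding the handle. `job_done()` gave no verdict.

**Seating:** After release, outlines of the end blocks calculated for a fully home sample matched both blocks in the wrist picture. The last scene picture, under load, shows the sample level in both jaws.

**Pointer and marker:** In the last wrist picture both tips are at crop column 255, so I judge the gap to be under about 0.5 mm.

**Pull force:** It read 14.5 N, against about 15 N expected for a 33 mm extension. The sliding jaw followed by about 7 mm, where the limit is 14 mm.

**Disagreement:** In that same picture the trained network put the pointer 2.1 mm short of the marker. Its marker and pointer positions had scattered by 1–2 mm in the earlier pictures, so I went by the enlarged picture. Both readings are within the 3 mm allowed.

In the scene camera, the network did not find the marker at all, so that view gave no second check. I did not check the other two samples and the bystander tools one by one at the end; I saw no sign that anything was touched.

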